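# Saucer, then sample cup, under the aquarium sample tap

## Task

Get the water-sample set ready under the aquarium's sample tap: first lay the round white saucer flat on the tray right under the spout and let go of it, then stand the white cup upright in the middle of the saucer, so that the spout points into the cup. Set both down gently instead of dropping them, do not knock the tap or turn its lever, and leave the other things on the tray where they are.

Things in the scene. Friction and masses are not known exactly. Their poses are not given: they have to be found in the camera images.
- tray: fixed flat tray of grey ABS, 400 (x) by 880 (y) mm, floor 4 mm thick, rim 16 mm high and 4 mm thick; origin under its centre on the work surface, so its floor is 4 mm above the origin. Everything handled stands on this floor
- saucer: round white stoneware saucer, loose, about 260 g: 130 mm across at the rim, 122 mm at the foot, 26 mm high; its standing wall is 8 mm thick and leans out slightly; inner floor flat, 106 mm across, 6 mm above the underside. Origin: centre of the underside; z up. The wall can be pinched from above anywhere round the rim (wall middle 60.5 mm from the axis near the top)
- cup: white straight-sided ceramic cup without a handle, loose, about 160 g, 58 mm outer diameter, 85 mm high, open at the top, wall 4 mm, starts upright. Origin: centre of the underside; z is its axis, up
- tap: fixed sample tap: 25 mm riser pipe on a deck flange behind the tray, level arm forward at 295 mm height, nozzle straight down. Origin: on the work surface under the nozzle; its x axis points back to the riser, 250 mm away. Nozzle and fittings reach 22 mm or less from the nozzle axis, from 190 to 314 mm height, so no gripper fits straight above a cup there; front and sides are open
- spout (a point): centre of the nozzle's mouth, facing down, 190 mm above the work surface
- lever (a joint): grey quarter-turn lever on top of the clear valve in the tap's arm, 115 mm behind the nozzle axis at 335 mm height, 60 mm long; 0 rad = shut (lever across the arm), 1.57 = open. It is to stay shut
- shell: bystander: white ceramic scallop shell ornament, 85 by 90 mm, 37 mm high; origin: centre of the underside
- cone: bystander: blue plastic feeding cone standing on its 90 mm wide ring, 74 mm high; origin: centre of the underside
- fork: bystander: stainless steel planting fork lying flat, 195 mm long, 12 mm thick, along its own x; origin: middle of its length, underside
- jar: bystander: lidded amber glass food jar, 60 mm diameter, 95 mm high; origin: centre of the underside
- scraper: bystander: black magnetic glass cleaner, 90 (x) by 45 (y) mm, 38 mm high; origin: centre of the underside
- dish: bystander: rectangular white ceramic dish, 70 (x) by 100 (y) mm, 20 mm high; origin: centre of the underside
Not all that is in view belongs to the job. What is shaped like the saucer but purple or yellow is not meant.

How it is judged:
On the way:
1. the saucer lies flat on the tray under the spout, let go of, with the cup not yet on it (horizontal distance between saucer and spout below 0.02 m and angle between saucer's own z axis and vertical below 0.05 rad and z of saucer in the frame of tray below 0.008 m and contact force between the fingers and saucer below 0.1 N and horizontal distance between cup and saucer above 0.09 m), for 0.2 s.
At the end, for the whole second after the job is handed in: The saucer lies flat on the tray with its centre within 20 mm of the spout's axis; the cup stands upright on the saucer's inner floor, its centre within 10 mm of the saucer's and within 20 mm of the spout's axis; both are at rest and the tap's lever is still shut (within 0.15 rad) (horizontal distance between each of saucer, cup and spout below 0.02 m and angle between each of saucer, cup's own z axis and vertical below 0.05 rad and z of saucer in the frame of tray below 0.008 m and horizontal distance between cup and saucer below 0.01 m and z of cup in the frame of saucer between 0.002 and 0.01 m and linear speed of each of cup, saucer below 0.02 m/s and value of joint lever below 0.15 rad); the robot touches nothing.
It fails at once if the cup is dropped (falls freely faster than 0.5 m/s, about 13 mm) (linear speed of cup above 0.5 m/s and contact force between the fingers and cup below 0.05 N).
It fails at once if the saucer is dropped (falls freely faster than 0.5 m/s, about 13 mm) (linear speed of saucer above 0.5 m/s and contact force between the fingers and saucer below 0.05 N).
It fails at once if the tap is knocked with more than 12 N (contact force between tap and anything else above 12 N).
It fails at once if the tap's lever is turned by more than 0.15 rad (value of joint lever above 0.15 rad).
It fails at once if another thing on the tray is moved by more than 30 mm (distance of any of shell, cone, fork, jar, scraper, dish from where it was at the start of the episode above 0.03 m).
It also fails if it takes over 64 s, if anything falls off the work surface, if the arm or the gripper's body presses on something with over 40 N, if the wrist force passes 120 N, or if a joint passes its speed limit or range.

## Robot

A 7-joint arm with a two-finger parallel gripper is mounted at the origin on the work surface. World frame = base frame: x ahead of the robot, y to its left, z up, the work surface at z = 0. Lengths are in m, angles in rad, forces in N, time in s.
With the tool pointing down it reaches from about 0.425 to 0.825 m from the base axis. Payload 3.6 kg.
Tool frame: the origin (TCP) lies at the very end of the fingers, on their centre line; the grasp point (between the pads) lies 19 mm behind it; z points along the fingers, y is the line along which they close (so a half turn about z gives the same grasp; the last joint's range is limited). The gripper opens to 93 mm and grips with 3 to 60 N. Pads are 15 mm wide; open, the fingers measure 128 mm over their backs; the gripper's body (75 mm by 188 mm) begins 65 mm behind the grasp point.
Start: joints at [1.133, 0.615, -0.013, 1.423, 0.008, 1.103, -0.04], TCP at [0.26, -0.596, 0.219] pointing down, gripper open.
Joint ranges: [-3.12, 3.12], [-0.3, 2.06], [-1.34, 1.32], [0.26, 2.42], [-1.36, 4.5], [0.01, 1.98], [-2.84, 2.84]. Speed limits (rad/s): [2.79, 2.79, 3.14, 3.14, 3.14, 3.14, 3.14].

## Interface

Orientations are given as [roll, pitch, yaw] about the fixed x, y, z axes, in that order (R = Rz(yaw) Ry(pitch) Rx(roll)).
In Python, from workcell import r, camera, camera_model gives the robot as it stands. The module is installed in compiled form; this text tells all that it offers. Calls block until the motion is done:
- r.move_ptp(position, orientation): joint-space move of the TCP to a pose.
- r.move_l(position, ori=None, velocity=0.15): straight line of the TCP; ori=None keeps the orientation; velocity is the mean speed in m/s.
- r.move_j(angles): joint-space move.
- r.move_gripper(opening, f_grip=None): finger opening in m; f_grip is the grip in N (None keeps the last); returns when the fingers have stopped.
- r.wait(seconds).
- r.solve_ik(position, orientation): joint angles nearest the present ones, or None.
- camera(name): name is "scene" or "top"; returns the picture (480x640x3 uint8, blue, green, red); there is no depth.
- camera_model(name): a dict with "fx", "fy", "cx", "cy" (pixels), "R" (3x3) and "t" (3): a world point X has camera coordinates R X + t. Camera axes: x right, y down, z forward; pixel columns grow to the right and rows downward; lengths in m; the calibration is good to about 2 mm. A picture is of the moment at which its call begins. camera_model takes no time and is no camera call.
A pose or a line that the arm cannot do raises r.PlanningError and nothing moves.
- r.close_job(): hands the job in; it is judged then, once.
Readings, each from a call of its own:
- r.current_time(): time.
- r.current_joints(): joint angles.
- r.current_joint_velocities(): joint speeds.
- r.current_effort(): joint torques, N m.
- r.current_eef_pos(): TCP position.
- r.current_tool_rot(): TCP orientation.
- r.current_wrist_force(): force on the tool from outside, world axes, zero at the start.
- r.current_moment(): the same for the moment, N m.
- r.current_width(): finger opening in m.
- r.current_gripper_force(): force on a finger pad.
Only numpy, scipy, OpenCV 4.12 (cv2) and the standard library are available. Lean on these libraries where they do the work, as an engineer would, in place of code of your own. Each camera call takes 0.05 s, during which the arm holds its last target. There are 200 camera calls.

## Working session

There is one attempt and no reset: what is moved stays moved. The work goes in short steps, each a Python script; the robot and the scene stay as the last script left them, time stands still between calls to the robot, and variables do not carry over. Pictures are saved under pics/ and viewed, at most 10 in all, crops included, and the job is handed in when it is done.

```bash
mkdir -p pics
python3 - <<'E'
from workcell import r,camera,camera_model
import cv2
for n in("scene","top"):
    cv2.imwrite(f"pics/{n}0.png",camera(n)); m=camera_model(n); print(n,{k:(v if not hasattr(v,'tolist') else v.round(4).tolist()) for k,v in m.items()})
print(r.current_time())
E
```

```text
scene {'fx': 476.5204097296796, 'fy': 476.5204097296796, 'cx': 310.97361576736364, 'cy': 237.12072698384688, 'R': [[-0.6931, 0.7208, 0.0038], [0.5514, 0.5336, -0.6412], [-0.4643, -0.4423, -0.7673]], 't': [0.3396, -0.1393, 1.5459]}
top {'fx': 528.4775842137358, 'fy': 528.4775842137358, 'cx': 317.7558933787886, 'cy': 239.84274838161986, 'R': [[0.0454, -0.999, 0.0017], [-0.9768, -0.0448, -0.2094], [0.2093, 0.0079, -0.9778]], 't': [-0.0231, 0.523, 1.2756]}
0.1
```

View pics/scene0.png

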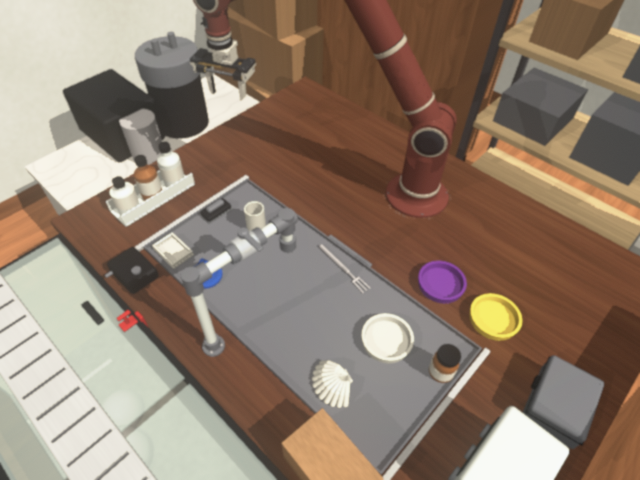

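View pics/top0.png

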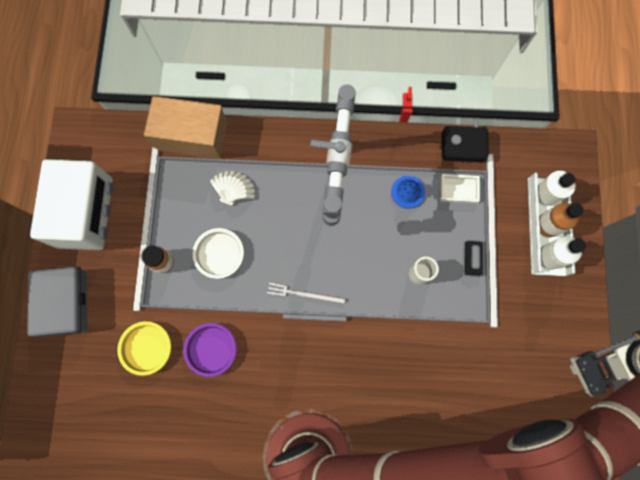

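Candidates for the saucer (top image) are white at (218,253), purple at (210,349) and yellow at (145,348). I choose the white one. The cup is at (425,270) and the nozzle near (332,210). In the scene view the nozzle mouth is at about (289,248) and the riser foot at (213,347).

```bash
cat > h.py <<'E'
import numpy as np, cv2
from scipy.optimize import least_squares
from workcell import r,camera,camera_model
M={n:camera_model(n) for n in("scene","top")}
def proj(n,X):
    m=M[n]; c=np.atleast_2d(X)@np.array(m["R"]).T+np.array(m["t"])
    return np.c_[m["fx"]*c[:,0]/c[:,2]+m["cx"], m["fy"]*c[:,1]/c[:,2]+m["cy"]]
def back(n,uv,z):
    m=M[n]; R=np.array(m["R"]); o=-R.T@np.array(m["t"])
    d=R.T@np.array([(uv[0]-m["cx"])/m["fx"],(uv[1]-m["cy"])/m["fy"],1]); return o+d*(z-o[2])/d[2]
def circ(x,y,z,rad,k=72):
    a=np.linspace(0,2*np.pi,k,endpoint=False); return np.c_[x+rad*np.cos(a),y+rad*np.sin(a),np.full(k,z)]
def sil(n,x,y,rings):  # silhouette mask of a body of revolution, rings=[(z,rad)]
    p=np.vstack([proj(n,circ(x,y,z,q)) for z,q in rings]).astype(np.float32)
    return cv2.convexHull(p)[:,0]
SAUCER=[(.004,.061),(.030,.065)]; CUP=[(.004,.029),(.089,.029)]
def fit(imgs,xy,rings):
    """match silhouette centroid+area to bright white blob, both cameras"""
    obs={}
    for n,im in imgs.items():
        h=sil(n,*xy,rings); roi=np.zeros(im.shape[:2],np.uint8); c=h.mean(0)
        cv2.fillConvexPoly(roi,((h-c)*1.35+c).astype(np.int32),255)
        hsv=cv2.cvtColor(im,cv2.COLOR_BGR2HSV); v=hsv[...,2][roi>0]
        t,_=cv2.threshold(v,0,255,cv2.THRESH_OTSU)
        w=((hsv[...,2]>t)&(roi>0)).astype(np.uint8)
        k,l,s,_=cv2.connectedComponentsWithStats(w); b=1+np.argmax(s[1:,4])
        pts=np.argwhere(l==b)[:,::-1].astype(np.int32); hh=cv2.convexHull(pts)[:,0].astype(np.float32)
        mo=cv2.moments(hh); obs[n]=np.array([mo['m10']/mo['m00'],mo['m01']/mo['m00']]); 
        print(n,obs[n].round(1),"area ratio",round(mo['m00']/cv2.contourArea(h),3))
    def f(p,ns):
        o=[]
        for n in ns:
            mo=cv2.moments(sil(n,*p,rings)); o+=[mo['m10']/mo['m00']-obs[n][0],mo['m01']/mo['m00']-obs[n][1]]
        return o
    for n in imgs: print("  only",n,least_squares(lambda p:f(p,[n]),xy,diff_step=1e-3).x.round(4))
    s=least_squares(lambda p:f(p,list(imgs)),xy,diff_step=1e-3); print("both",s.x.round(4)); return s.x
def crop(im,c,s,k=4): 
    c=np.int32(c); return cv2.resize(im[max(c[1]-s,0):c[1]+s,max(c[0]-s,0):c[0]+s],(2*s*k,2*s*k),interpolation=cv2.INTER_CUBIC)
E
python3 - <<'E'
from h import *
im={n:cv2.imread(f"pics/{n}0.png") for n in M}
s=fit(im,back("top",(218,253),.03)[:2],SAUCER)
c=fit(im,back("top",(425,270),.06)[:2],CUP)
print("mouth scene@.19",back("scene",(289,248),.19).round(3),"foot",back("scene",(213,347),.0).round(3),"riser top",back("top",(346,95),.31).round(3),"nozzle top",back("top",(333,205),.314).round(3))
for a in [((152,160),.02),((487,163),.02),((490,322),.02),((138,306),.02),((245,287),.01)]: print("tray/..",back("top",*a).round(3))
for a in [((269,287),.01),((345,300),.01)]: print("fork",back("top",*a).round(3))
print("jar",back("top",(156,257),.095).round(3),"cone",back("top",(408,190),.05).round(3),"scraper",back("top",(474,257),.04).round(3))
t=np.hstack([crop(im["top"],(218,253),35,4),crop(im["top"],(336,195),35,4)]);b=np.hstack([crop(im["scene"],(285,235),35,4),crop(im["top"],(425,270),35,4)])
cv2.imwrite("pics/c1.png",np.vstack([t,b]))
E
```

```text
scene [387.3 336.6] area ratio 0.923
top [217.7 252.8] area ratio 0.991
  only scene [0.48   0.2549]
  only top [0.4845 0.2552]
both [0.4824 0.2551]
scene [256.4 216.2] area ratio 0.893
top [423.7 269.4] area ratio 0.936
  only scene [ 0.4502 -0.2634]
  only top [ 0.4611 -0.2666]
both [ 0.4568 -0.2647]
mouth scene@.19 [ 0.544 -0.023  0.19 ] foot [ 0.797 -0.046  0.   ] riser top [ 0.79  -0.048  0.31 ] nozzle top [ 0.542 -0.029  0.314]
tray/.. [0.729 0.453 0.02 ]
tray/.. [ 0.762 -0.441  0.02 ]
tray/.. [ 0.341 -0.44   0.02 ]
tray/.. [0.34  0.446 0.02 ]
tray/.. [0.402 0.181 0.01 ]
fork [0.404 0.12  0.01 ]
fork [ 0.38  -0.075  0.01 ]
jar [0.455 0.39  0.095] cone [ 0.667 -0.226  0.05 ] scraper [ 0.501 -0.396  0.04 ]
```

View pics/c1.png

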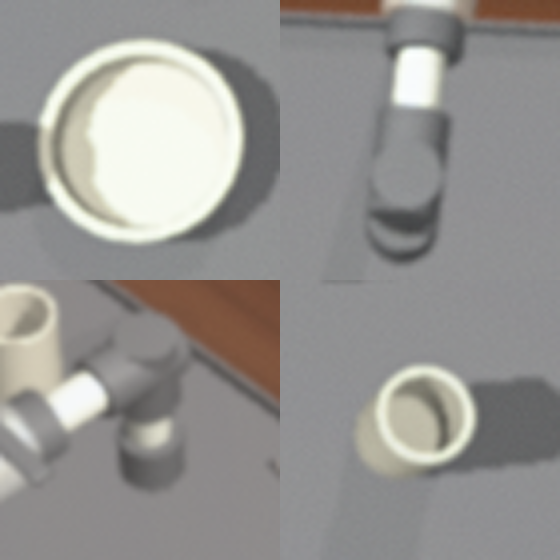

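The crop confirms the open white saucer. The cup is upright, the nozzle axis shows in both views, and nothing stands in front of the tap. Next I refine the rim centres and check IK for a hand tilted back from the nozzle.

```bash
cat >> h.py <<'E'
def ori(tilt,yaw,flip=0):
    """tool leaning back by tilt (deg) from vertical, pointing forward along heading yaw (deg); closing line horizontal, across heading"""
    from scipy.spatial.transform import Rotation as Ro
    R=Ro.from_euler('xyz',[180,-tilt,yaw],degrees=True)*Ro.from_euler('z',180*flip,degrees=True)
    return R.as_euler('xyz').tolist()
E
python3 - <<'E'
from h import *
print("saucer",back("top",(218.5,253),.03).round(4),"cup",back("top",(426,268.75),.089).round(4))
print("mouth scene",back("scene",(288,246.5),.19).round(4),"top",back("top",(331.2,216.3),.19).round(4),"axis top",back("top",(333,203),.314).round(4))
S=(.4845,.255);C=(.457,-.269);N=(.545,-.026)
for name,pts,tl in(("saucer",[(S[0]+.003,S[1]-.0605,.018),(S[0],S[1]-.0605,.05),(N[0]+.003,N[1]-.0605,.018)],(30,35,40)),("cupP",[(C[0]+.014,C[1],.05),(C[0]+.014,C[1],.09)],(45,55,65)),("cupN",[(N[0]+.014,N[1],.06),(N[0]+.014,N[1],.1)],(45,55,65))):
  for t in tl:
    for y in ((0,) if name=="saucer" else (-90,-60,-30,0,30,60)):
      for f in(0,1):
        q=[r.solve_ik(list(p),ori(t,y,f)) for p in pts]
        print(name,t,y,f,["-" if a is None else np.round(a,1).tolist() for a in q] if all(a is not None for a in q) else [a is not None for a in q])
E
```

```text
saucer [0.483  0.2526 0.03  ] cup [ 0.4567 -0.2651  0.089 ]
mouth scene [ 0.5423 -0.0284  0.19  ] top [ 0.551  -0.0284  0.19  ] axis top [ 0.5467 -0.029   0.314 ]
saucer 30 0 0 [[-0.2, 0.8, -0.6, 2.4, 2.1, 0.8, 2.1], [-0.3, 0.7, -0.4, 2.4, 2.1, 0.6, 2.1], [0.6, 0.8, -0.6, 2.3, 2.5, 0.5, 2.4]]
saucer 30 0 1 [[0.1, 1.1, -1.2, 2.4, 1.9, 1.3, -0.8], [0.1, 1.0, -1.2, 2.3, 1.8, 1.2, -0.7], [0.9, 1.1, -1.1, 2.3, 2.1, 0.9, -0.1]]
saucer 35 0 0 [False, False, True]
saucer 35 0 1 [False, False, True]
saucer 40 0 0 [False, False, False]
saucer 40 0 1 [False, False, False]
cupP 45 -90 0 [[-0.6, 1.1, 1.1, 2.1, -0.8, 0.2, -2.3], [-0.6, 1.1, 1.2, 2.1, -0.7, 0.3, -2.3]]
cupP 45 -90 1 [[-0.3, 0.9, 0.6, 2.1, 1.2, 0.4, -1.1], [-0.4, 0.8, 0.6, 2.1, 1.0, 0.4, -0.9]]
cupP 45 -60 0 [[0.6, 0.9, -0.8, 2.4, 2.0, 1.3, 1.9], [0.5, 0.7, -0.6, 2.4, 2.0, 1.1, 1.9]]
cupP 45 -60 1 [[0.8, 1.1, -1.2, 2.4, 2.0, 1.6, -1.1], [0.8, 1.0, -1.2, 2.4, 1.9, 1.5, -1.0]]
cupP 45 -30 0 [False, False]
cupP 45 -30 1 [False, False]
cupP 45 0 0 [False, True]
cupP 45 0 1 [False, True]
cupP 45 30 0 [[1.4, 1.0, -0.8, 2.1, -0.9, 0.2, 0.7
[... 3631 characters left out ...]
-0.8, 1.7, 1.3, 1.9, 1.7], [-0.0, 1.1, -0.8, 1.7, 1.3, 1.9, 1.7]]
cupN 65 -90 1 [[-0.8, 1.1, 0.6, 1.7, 0.6, 1.0, -0.9], [-0.8, 1.0, 0.5, 1.7, 0.7, 1.1, -0.9]]
cupN 65 -60 0 [[-1.2, 1.5, 1.2, 2.1, -0.7, 0.1, -2.6], [-1.2, 1.4, 1.3, 2.2, -0.9, 0.2, -2.3]]
cupN 65 -60 1 [[-1.2, 1.4, 1.2, 2.1, -0.4, 0.1, 0.2], [-0.9, 1.0, 0.5, 2.1, 1.4, 0.7, -1.4]]
cupN 65 -30 0 [False, False]
cupN 65 -30 1 [False, False]
cupN 65 0 0 [False, False]
cupN 65 0 1 [False, False]
cupN 65 30 0 [False, False]
cupN 65 30 1 [False, False]
cupN 65 60 0 [[1.1, 1.2, -0.9, 2.0, -1.0, 0.4, 1.0], [1.1, 1.1, -0.9, 2.0, -1.0, 0.4, 1.0]]
cupN 65 60 1 [[0.9, 1.1, -0.6, 2.0, -1.3, 0.7, -1.8], [0.8, 0.9, -0.4, 2.1, -1.4, 0.9, -1.8]]
```

Run:
```python
from h import *
S=np.array([.4835,.254]);N=np.array([.5465,-.0284])
for t in(35,40):
  for y in(30,45,60,75,90):
    a=np.radians(y);hd=np.array([np.cos(a),np.sin(a)])
    for sd in(1,-1):
      u=sd*np.array([-np.sin(a),np.cos(a)])
      for f in(0,1):
        q=[r.solve_ik([*(P+.0605*u+.003*hd),z],ori(t,y,f)) for P,z in((S,.018),(S,.06),(N,.05),(N,.018))]
        if all(k is not None for k in q): print(t,y,sd,f,[np.round(k,1).tolist() for k in q[::3]])
```

```text
35 30 1 0 [[-0.2, 0.9, -0.8, 2.4, 2.4, 0.9, 2.3], [0.6, 0.9, -0.8, 2.4, 2.8, 0.5, 2.7]]
35 30 1 1 [[-0.0, 1.1, -1.2, 2.4, 2.2, 1.2, -0.5], [0.8, 1.1, -1.1, 2.4, 2.3, 0.7, 0.1]]
35 30 -1 0 [[0.1, 0.9, -0.8, 2.4, 2.5, 0.7, 2.5], [1.0, 1.1, -1.1, 2.2, 2.0, 0.5, -2.5]]
35 30 -1 1 [[0.3, 1.1, -1.2, 2.4, 2.3, 1.0, -0.3], [1.0, 1.1, -1.1, 2.2, 2.0, 0.5, 0.7]]
35 45 -1 0 [[0.2, 0.9, -0.8, 2.3, 2.6, 0.5, 2.7], [0.8, 0.9, -0.7, 2.0, -0.5, 0.1, 0.1]]
35 45 -1 1 [[0.4, 1.1, -1.1, 2.3, 2.2, 0.7, 0.1], [1.0, 1.2, -1.2, 2.0, 1.4, 0.4, 1.4]]
35 60 1 0 [[0.1, 0.9, -0.8, 2.4, 2.8, 0.5, 2.7], [0.8, 0.9, -0.8, 2.2, -0.6, 0.0, 0.4]]
35 60 1 1 [[0.3, 1.1, -1.1, 2.4, 2.3, 0.7, 0.1], [1.0, 1.1, -1.2, 2.2, 1.5, 0.4, 1.5]]
35 60 -1 0 [[0.5, 1.1, -1.1, 2.2, 2.0, 0.5, -2.5], [0.7, 0.9, -0.6, 1.9, -0.4, 0.3, 0.2]]
35 60 -1 1 [[0.5, 1.1, -1.1, 2.2, 2.0, 0.5, 0.6], [0.2, 0.8, 0.2, 1.9, -1.3, 0.8, -2.2]]
35 75 1 0 [[0.4, 1.1, -1.1, 2.3, 2.1, 0.5, -2.6], [0.8, 0.9, -0.6, 2.1, -0.4, 0.3, 0.4]]
35 75 1 1 [[0.4, 1.1, -1.1, 2.3, 2.1, 0.5, 0.6], [0.3, 0.8, 0.1, 2.1, -1.2, 0.7, -1.9]]
35 75 -1 0 [[0.3, 0.9, -0.7, 2.0, -0.
[... 872 characters left out ...]
4, 1.2, -1.1, 2.4, 2.3, 0.5, -2.7], [0.8, 0.9, -0.7, 2.1, -0.5, 0.3, 0.5]]
40 75 1 1 [[0.4, 1.2, -1.1, 2.4, 2.3, 0.5, 0.4], [0.3, 0.8, 0.1, 2.1, -1.2, 0.8, -1.8]]
40 75 -1 0 [[0.5, 1.2, -1.1, 2.1, 1.6, 0.3, -1.8], [0.7, 1.0, -0.6, 1.8, -0.3, 0.6, 0.4]]
40 75 -1 1 [[0.4, 1.1, -0.9, 2.1, 1.6, 0.1, 1.3], [0.2, 0.9, 0.2, 1.8, -1.1, 1.0, -2.1]]
40 90 1 0 [[0.5, 1.2, -1.1, 2.2, 1.6, 0.3, -1.7], [0.8, 1.0, -0.6, 1.9, -0.3, 0.6, 0.6]]
40 90 1 1 [[0.5, 1.2, -1.1, 2.2, 1.6, 0.3, 1.4], [0.3, 0.9, 0.1, 2.0, -1.0, 1.0, -1.9]]
40 90 -1 0 [[0.3, 1.0, -0.7, 1.9, -0.4, 0.3, 0.3], [0.7, 1.0, -0.6, 1.6, -0.2, 0.8, 0.4]]
40 90 -1 1 [[-0.1, 0.9, -0.1, 1.9, -1.3, 0.7, -2.1], [0.2, 1.0, 0.2, 1.6, -0.9, 1.1, -2.1]]
```

Run:
```python
from h import *
O=ori(30,0,0)
p=r.current_eef_pos(); r.move_l([p[0],p[1],.42],velocity=.25)
r.move_ptp([.43,.1935,.42],O); print(np.round(r.current_joints(),2))
r.move_gripper(.045)
r.move_ptp([.4865,.1935,.10],O); print(np.round(r.current_joints(),2),r.current_time(),np.round(r.current_eef_pos(),4))
cv2.imwrite("pics/s1.png",np.hstack([crop(camera("scene"),(370,310),50,4),crop(camera("top"),(225,255),50,4)]))
```

```text
[ 0.66 -0.07 -1.24  1.89  0.3   0.85 -2.31]
[-0.97  0.58  0.56  2.34  3.32  0.17  0.83] 7.4583 [0.4869 0.1935 0.1002]
```

View pics/s1.png

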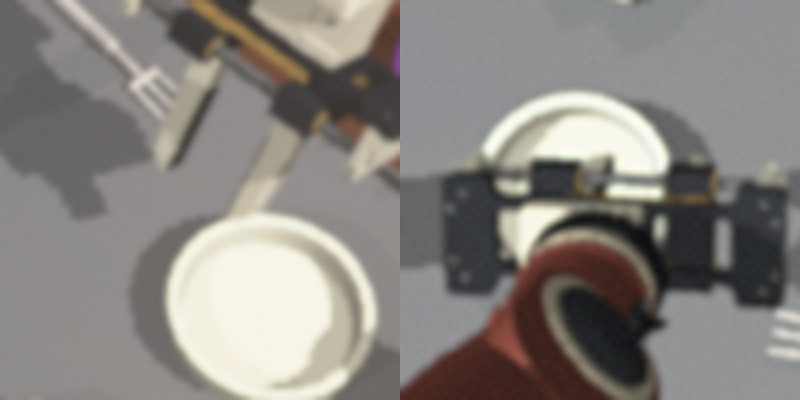

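The hand is over the saucer's -y rim, with one finger inside the wall and one outside, clear of the fork. Next I grip and lift slightly.

Run:
```python
from h import *
r.move_l([.4865,.1935,.018],velocity=.08); print(np.round(r.current_wrist_force(),1),np.round(r.current_eef_pos(),4))
r.move_gripper(.0,50); print(r.current_width(),r.current_gripper_force(),np.round(r.current_wrist_force(),1))
r.move_l([.4865,.1935,.046],velocity=.05); print(r.current_width(),np.round(r.current_wrist_force(),1),np.round(r.current_moment(),2),np.round(r.current_joints(),2),r.current_time())
cv2.imwrite("pics/s2.png",np.hstack([crop(camera("scene"),(370,310),50,4),crop(camera("top"),(225,255),50,4)]))
```

```text
[-0.8 -0.7 -0.6] [0.4867 0.1936 0.0184]
0.00842968781339077 47.064473515514464 [3.1 0.4 2.2]
0.007336939625540168 [-1.4 -0.7 -2.3] [-0.09  0.77 -0.07] [-0.94  0.72  0.53  2.38  3.3   0.34  0.81] 10.1417
```

View pics/s2.png

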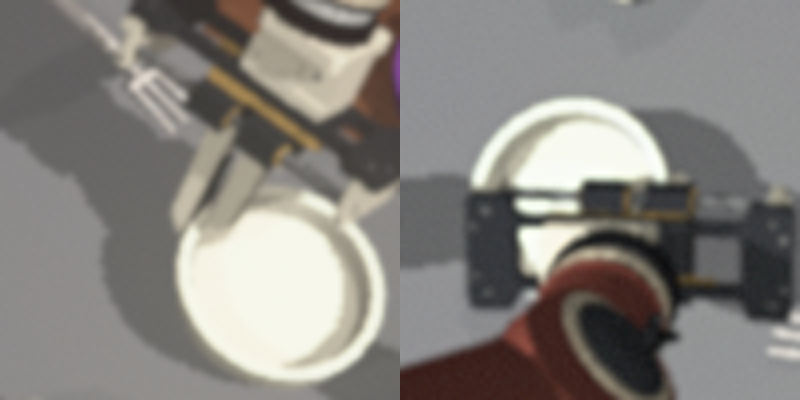

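The saucer hangs nearly level, with 2.3 N on the wrist. I carry it to the front of the tap, then in under the spout.

Run:
```python
from h import *
r.move_l([.4865,-.0889,.046],velocity=.12); print(np.round(r.current_joints(),2),r.current_width())
r.move_l([.5497,-.0889,.046],velocity=.06); print(np.round(r.current_joints(),2),r.current_width(),np.round(r.current_wrist_force(),1),r.current_time())
cv2.imwrite("pics/s3.png",np.hstack([crop(camera("scene"),(295,240),50,4),crop(camera("top"),(345,225),50,4)]))
```

```text
Traceback (most recent call last):
workcell.PlanningError: the arm cannot follow that straight line within its joint ranges
```

Run:
```python
from h import *
print("shell",back("top",(233,188),.02).round(3))
for w in([.5497,.06,.046],[.5497,-.0889,.046],[.5497,-.0889,.0185]):
  for t in(30,): 
    q=r.solve_ik(w,ori(t,0)); print(w,None if q is None else np.round(q,2))
try:
  r.move_l([.5497,.06,.046],velocity=.1); print(np.round(r.current_joints(),2),r.current_width())
  r.move_l([.5497,-.0889,.046],velocity=.08); print(np.round(r.current_joints(),2),r.current_width(),np.round(r.current_wrist_force(),1))
except r.PlanningError as e: print(e)
print(r.current_time(),np.round(r.current_eef_pos(),4))
```

```text
shell [0.661 0.231 0.02 ]
[0.5497, 0.06, 0.046] [-0.5   0.71  0.44  2.34  3.57  0.41  0.9 ]
[0.5497, -0.0889, 0.046] [-0.11  0.71  0.41  2.32  3.89  0.5   0.94]
[0.5497, -0.0889, 0.0185] [-0.12  0.78  0.44  2.33  3.84  0.59  0.98]
[-0.51  0.71  0.45  2.34  3.58  0.42  0.89] 0.007553051542627663
[-0.1   0.7   0.41  2.32  3.88  0.5   0.95] 0.007488849814690867 [-0.5 -0.3 -3. ]
13.875 [ 0.5497 -0.0883  0.0459]
```

Run:
```python
from h import *
r.move_l([.5497,-.0889,.026],velocity=.05); f0=r.current_wrist_force()[2]
z=.026
while z>.017:
    z-=.001; r.move_l([.5497,-.0889,z],velocity=.03); f=r.current_wrist_force()[2]; print(round(z,4),round(f,2),end="; ")
    if f-f0>4: break
cv2.imwrite("pics/s3.png",np.hstack([crop(camera("scene"),(295,240),50,4),crop(camera("top"),(345,225),50,4)]))
print(r.current_time(),np.round(r.current_eef_pos(),4))
```

```text
0.025 3.08; 0.024 4.3; 0.023 4.15; 0.022 5.02; 0.021 5.03; 0.02 5.46; 0.019 5.82; 0.018 5.8; 0.017 11.87; 16.775 [ 0.55   -0.0893  0.0183]
```

View pics/s3.png

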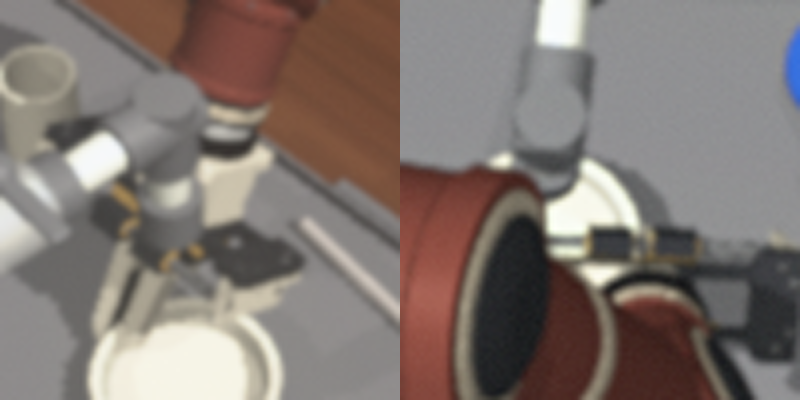

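The saucer is down and the hand is clear of the nozzle. I release it, back off and measure.

Run:
```python
from h import *
r.move_gripper(.03); print(r.current_width(),np.round(r.current_wrist_force(),1))
p=np.array([.5497,-.0889,.018])
try: r.move_l((p+.03*np.array([-.5,0,.866])).tolist(),velocity=.08)
except r.PlanningError:
    print("alt"); r.move_l((p+[0,0,.027]).tolist(),velocity=.06)
p=np.array(r.current_eef_pos()); print(p.round(3))
for d in([-.03,-.10,.0],[0,-.14,0],[.0,-.12,.05]):
    try: r.move_l((p+d).tolist(),velocity=.15); print("ok",d); break
    except r.PlanningError: print("no",d)
print(np.round(r.current_eef_pos(),3),np.round(r.current_joints(),2),r.current_time())
im={n:camera(n) for n in M}
for n in im: cv2.imwrite(f"pics/f_{n}.png",im[n])
fit(im,(.5465,-.0284),SAUCER)
cv2.imwrite("pics/s4.png",np.hstack([crop(im["scene"],(285,240),50,4),crop(im["top"],(345,225),50,4)]))
```

```text
0.029841864679108425 [-0.6 -0.   0.1]
[ 0.535 -0.089  0.044]
ok [-0.03, -0.1, 0.0]
[ 0.505 -0.188  0.044] [0.16 0.71 0.43 2.34 4.09 0.61 1.01] 18.7417
scene [291.1 284.3] area ratio 0.912
top [324.7 233.1] area ratio 0.711
  only scene [ 0.5363 -0.0304]
  only top [ 0.5484 -0.0159]
both [ 0.5436 -0.0215]
```

View pics/s4.png

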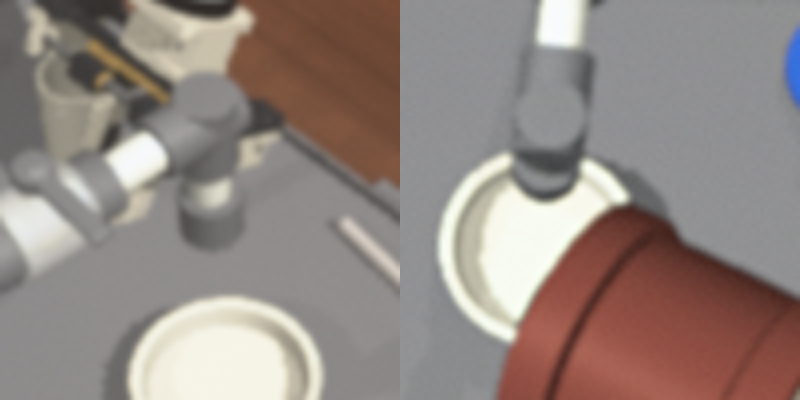

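The saucer lies flat under the nozzle, unoccluded in the scene view. The raised arm still hides part of it in the top view. I move on to the cup and re-measure both with the arm away.

Run:
```python
from h import *
p=r.current_eef_pos()
r.move_l([p[0]-.02,p[1]-.04,.25],velocity=.25)
r.move_gripper(.09)
O=ori(55,60,1); d=np.array([.41,.709,-.574]); G=np.array([.457,-.2655,.059]); T=G+.019*d
r.move_ptp((T-.14*d+[0,0,.15]).tolist(),O); print(np.round(r.current_joints(),2))
r.move_ptp((T-.11*d).tolist(),O); print(np.round(r.current_joints(),2),r.current_time())
im={n:camera(n) for n in M}
for n in im: cv2.imwrite(f"pics/g_{n}.png",im[n])
fit(im,(.5465,-.0284),SAUCER)
cv2.imwrite("pics/s5.png",np.vstack([np.hstack([crop(im["scene"],(280,265),35,4),crop(im["top"],(335,230),35,4)]),np.hstack([crop(im["scene"],(256,216),35,4),crop(im["top"],(425,270),35,4)])]))
```

```text
Traceback (most recent call last):
workcell.PlanningError: the arm cannot follow that straight line within its joint ranges
```

Run:
```python
from h import *
p=r.current_eef_pos()
for z,x in((.25,.52),(.2,.505),(.15,.505),(.12,.505)):
    try: r.move_l([x,p[1]-.0,z],velocity=.25); print("up",z); break
    except r.PlanningError: pass
r.move_gripper(.09)
O=ori(55,60,1); d=np.array([.41,.709,-.574]); G=np.array([.457,-.2655,.059]); T=G+.019*d
a=(T-.14*d+[0,0,.15]).tolist(); print(np.round(r.current_joints(),2),np.round(r.solve_ik(a,O),2),np.round(a,3))
```

```text
up 0.12
[0.23 0.5  0.3  2.29 4.41 0.39 0.69] [ 1.59  0.85 -0.96  1.53 -0.27  1.31 -2.82] [ 0.407 -0.351  0.278]
```

Run:
```python
from h import *
q=list(r.current_joints()); q[1]=-.2; r.move_j(q); print(np.round(r.current_eef_pos(),3))
r.move_j([1.3,-.2,-.6,1.6,-.5,.9,.7]); print(np.round(r.current_eef_pos(),3),r.current_time())
O=ori(55,60,0); d=np.array([.41,.709,-.574]); G=np.array([.457,-.2655,.059]); T=G+.019*d
a=(T-.12*d+[0,0,.12]).tolist(); s=r.solve_ik(a,O); print(np.round(s,2),np.round(a,3))
r.move_j(s)
r.move_l((T-.09*d).tolist(),velocity=.2); print(np.round(r.current_joints(),2),r.current_time())
im={n:camera(n) for n in M}
for n in im: cv2.imwrite(f"pics/g_{n}.png",im[n])
fit(im,(.5465,-.0284),SAUCER)
cv2.imwrite("pics/s5.png",np.vstack([np.hstack([crop(im["scene"],(280,265),35,4),crop(im["top"],(335,230),35,4)]),np.hstack([crop(im["scene"],(256,216),35,4),crop(im["top"],(425,270),35,4)])]))
```

```text
[ 0.468 -0.178  0.496]
[ 0.471 -0.214  0.644] 25.8667
[ 1.2   0.72 -0.23  1.61 -0.68  1.41  0.79] [ 0.416 -0.337  0.237]
[ 1.18  0.9  -0.24  1.71 -0.71  1.17  0.96] 28.3167
scene [291.1 284.3] area ratio 0.915
top [329.5 236.6] area ratio 0.989
  only scene [ 0.5363 -0.0302]
  only top [ 0.5395 -0.0289]
both [ 0.5381 -0.0293]
```

View pics/s5.png

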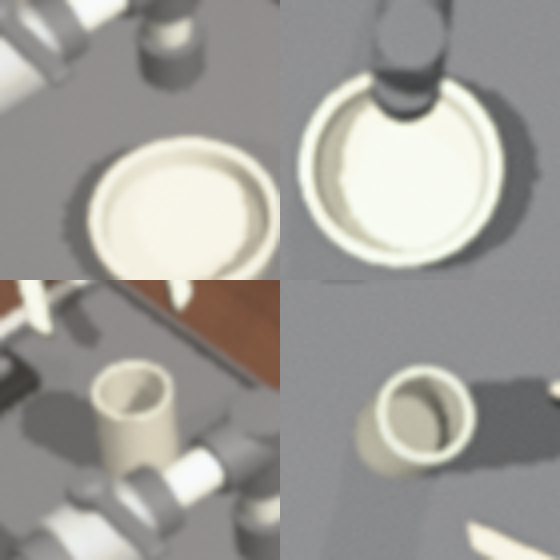

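The saucer is at (.5395,-.029), about 7 mm from the spout axis, which is fine. The cup is unmoved with both fingertips behind it, so I grasp it.

Run:
```python
from h import *
d=np.array([.41,.709,-.574]); G=np.array([.457,-.2655,.059]); T=G+.019*d
r.move_l(T.tolist(),velocity=.1); print(np.round(r.current_wrist_force(),1))
r.move_gripper(.03,25); print(r.current_width(),r.current_gripper_force(),np.round(r.current_eef_pos(),4),np.round(r.current_wrist_force(),1))
r.move_l((T+[0,0,.036]).tolist(),velocity=.08); print(r.current_width(),np.round(r.current_wrist_force(),1))
D=np.array([.5405-.457,-.0288+.2655,.036])
r.move_l((T+D).tolist(),velocity=.12); print(np.round(r.current_joints(),2),r.current_time())
im={n:camera(n) for n in M}
cv2.imwrite("pics/s6.png",np.hstack([crop(im["scene"],(285,265),50,4),crop(im["top"],(335,225),50,4)]))
```

```text
[ 1.  -0.7 -0.1]
0.056602199185530055 24.996949564665556 [ 0.4649 -0.2521  0.0482] [-0.6  0.1  0.5]
0.05630496368823661 [-0.4  0.9 -1.3]
[ 0.85  0.9  -0.57  2.09 -1.26  0.55  1.15] 32.9417
```

View pics/s6.png

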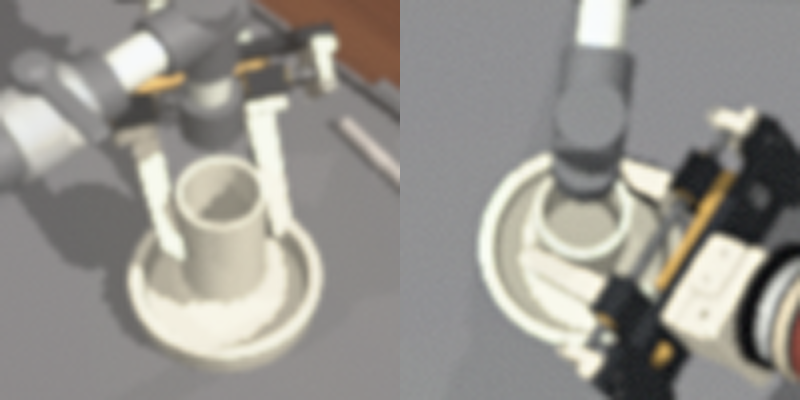

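The cup hangs upright over the saucer, its rim centre near top pixel (331.3,228.8), with the hand clear of the nozzle. I check the offset, then lower it.

Run:
```python
from h import *
c=back("top",(331.3,228.7),.125); print("cup",c.round(4))
e=np.array([.5400,-.0289])-c[:2]; e=np.where(np.abs(e)>.003,e,0); e=np.clip(e,-.008,.008)*.7; print("corr",e.round(4))
p=np.array(r.current_eef_pos()); 
b=np.array([p[0]+e[0],p[1]+e[1]]); z0=p[2]-.036
r.move_l([*b,z0+.014],velocity=.06); f0=r.current_wrist_force()[2]
z=z0+.010
while z>z0-.001:
    r.move_l([*b,z],velocity=.03); f=r.current_wrist_force()[2]; print(round(z-z0,4),round(f,2),end="; ")
    if f-f0>2.5: break
    z-=.001
print(r.current_time(),r.current_width(),r.current_eef_pos())
```

```text
cup [ 0.5374 -0.0309  0.125 ]
corr [0. 0.]
0.01 -1.02; 0.009 -1.51; 0.008 -1.31; 0.007 -0.94; 0.006 -0.05; 0.005 4.2; 35.0917 0.05668536815338165 [ 0.54859304 -0.01560936  0.05423074]
```

Run:
```python
from h import *
d=np.array([.41,.709,-.574])
r.move_gripper(.088); p=np.array(r.current_eef_pos())
r.move_l((p-.10*d).tolist(),velocity=.1)
p=np.array(r.current_eef_pos()); r.move_l((p+[-.04,-.15,.03]).tolist(),velocity=.2); print(r.current_time())
im={n:camera(n) for n in M}
fit(im,(.5395,-.0289),[(.010,.029),(.095,.029)])
cv2.imwrite("pics/s7.png",np.hstack([crop(im["scene"],(285,265),50,4),crop(im["top"],(335,225),50,4)]))
```

```text
37.8833
scene [290.7 281.8] area ratio 1.437
top [329.7 235.1] area ratio 1.692
  only scene [ 0.5478 -0.0188]
  only top [ 0.5364 -0.0287]
both [ 0.541 -0.025]
```

View pics/s7.png

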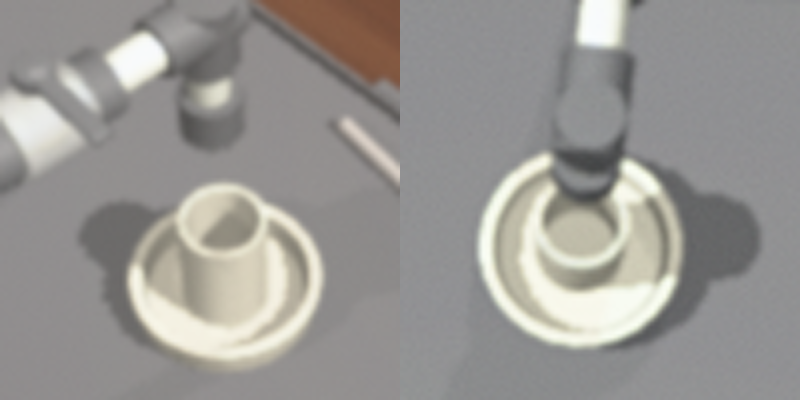

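The cup stands upright in the saucer, with its rim centre at top pixel (330.6,230.9) and scene pixel (290.6,270). I check the numbers before handing in.

Run:
```python
from h import *
print("cup",back("top",(330.6,230.9),.095).round(4),back("scene",(290.6,270),.095).round(4))
# saucer rim: top x 478..684, y ..346 ; scene x 128..323, bottom edge
s=sil("top",.5395,-.0289,[(.03,.065)]); print("pred top",s.min(0),s.max(0),"obs x",285+78/4,285+284/4,"ymax",175+346/4)
s=sil("scene",.5395,-.0289,[(.03,.065)]); print("pred scene",s.min(0),s.max(0),"obs x",235+128/4,235+323/4)
print(r.current_wrist_force(),r.current_eef_pos())
```

```text
cup [ 0.5389 -0.03    0.095 ] [ 0.541  -0.0246  0.095 ]
pred top [304.2939  211.94125] [354.8219 261.2688] obs x 304.5 356.0 ymax 261.5
pred scene [266.44598 263.59778] [314.66873 303.5926 ] obs x 267.0 315.75
[-0.01061454 -0.1027294   0.08605941] [ 0.46740272 -0.23386941  0.14045618]
```

The cup is within about 3 mm of the saucer's centre, and both are within about 9 mm of the spout axis. I hand in the job.

```bash
python3 -c "
from workcell import r
print(r.close_job(), r.current_time())"
```

```text
the job is handed in; nothing more can be done
the job is handed in; nothing more can be done
```

The job is handed in: the saucer lies flat under the spout and the cup stands upright in its middle, both within about 1 cm of the spout axis by my camera measurements; no verdict came back from the judging.

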